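# Put up the fold-down side leaf of the microscope rig

## Task

Put up the side leaf of the small rig platform: first swing the folding prop leg out from the platform by pushing until it is pressed firmly against its stop screw and leave it there, then fold the parked leaf down until it lies level and bears on the leg, and let go. Feel for the stop and for the leg under the leaf and never force either part: push neither with more than about 15 N. Leave the other things on the bench and on the platform where they are.

Things in the scene. Friction and masses are not known exactly. Their poses are not given: they have to be found in the camera images.
- platform: Rig platform fixed to the bench: grey plate 270 (x) x 200 (y) x 12 mm on four 25 mm posts, its top 120 mm above the bench. Origin on the bench under the plate's centre, x along its long side, y along its short side, z up. The leaf is hinged along its long edge at y = -100 mm (the leaf edge); the prop leg stands outside that edge. Below the plate it is open between the posts.
- leg (a joint): Turn of the prop leg in rad: 0 = folded along the leaf edge, pointing to the platform's +x; grows as it swings out, clockwise from above; 1.57 = pointing straight out (platform's -y). Starts at 0.55 to 0.95 with room for fingers behind it. The pin is stiff (0.3 N m, 2.5 N at 120 mm) and stays where left. The stop screw ends its swing somewhere from 1.40 to 1.74: to be felt.
- leg_pivot (a point): Axis of the leg's upright pivot pin, at the height of the leg's top, 112 mm above the bench; x = -85, y = -120 mm of the platform.
- leg_end (a point): Top of the prop leg's free end, on its centre line, 150 mm from the pin. The leg is a gate of bare aluminium bar: a top rail 14 mm thick and 18 mm high (94 to 112 mm above the bench) from the pin to this end, a 14 mm upright under this end down to a foot just off the bench, and a stretcher 30 to 42 mm above the bench.
- stop: The leg's fixed stop: dark steel bracket 8 x 150 x 14 mm sticking out from under the leaf edge beside the pin, with a round-nosed screw (along the bracket's x) that the leg's rail meets 50 mm from the pin. Origin: screw axis at the bracket's mid-thickness, 101 mm above the bench. The screw is hand-set: its nose stands 21 to 37 mm out from the origin. It does not yield.
- leaf (a joint): Turn of the side leaf in rad about the hinge along the leaf edge (y = -100, z = 120 mm of the platform): 0 = parked, leaning back over the platform, 110 degrees up from level; grows as it folds outward and down; 1.92 = level on the leg. Starts at 0 to 0.12. Stiff hinge (0.42 N m): it stays where left, never drops, and must be pushed all the way. Without the leg it would go past level.
- leaf_edge (a point): Middle of the leaf's free edge, on the face that becomes its top, 167 mm from the hinge axis. The leaf is an aluminium panel 240 mm (along the hinge) x 167 x 8 mm, 0.32 to 0.48 kg, without a handle: it is pushed over from behind its top edge, then pressed down.
- preamp: Bystander: white box 90 x 70 x 49 mm, 0.55 kg, loose on the platform behind the leaf. Origin under its centre.
- flask: Bystander: glass bottle, 60 mm diameter, 130 mm tall, loose on the bench. Origin under its centre.
- slide_box: Bystander: white open box with dividers, 100 x 75 x 30 mm, loose on the bench. Origin under its centre.

How it is judged (in metres and radians):
On the way, in this order (a step that is already met when the one before it is completed fails the run):
1. the leg is out, pressed against its stop screw with more than 8 N at the screw, while the leaf is still up (value of joint leg above 1.35 rad and contact force between leg and stop above 8 N and value of joint leaf below 1 rad), for 0.2 s.
2. the leaf lies level, resting on the leg (value of joint leg above 1.35 rad and value of joint leaf between 1.9 and 1.94 rad and contact force between leaf and leg above 0.5 N), for 0.2 s.
At the end, for the whole second after the job is handed in: The leg stands out and still bears on its stop screw (more than 0.5 N there), and the leaf lies at rest on the leg (more than 0.5 N between them), level to 0.02 rad (joint 1.90 to 1.94) (all of step 2 and contact force between leg and stop above 0.5 N and linear speed of leaf below 0.02 m/s); the robot touches nothing.
It fails at once if the robot pushes the leg with more than 16 N (contact force between any of the fingers, the arm and leg above 16 N).
It fails at once if the robot pushes the leaf with more than 16 N (contact force between any of the fingers, the arm and leaf above 16 N).
It fails at once if a bystander is shifted by more than 20 mm (distance of any of preamp, flask, slide_box from where it was at the start of the episode above 0.02 m).
It also fails if it takes over 64 s, if anything falls off the work surface, if the arm or the gripper's body presses on something with over 40 N, if the wrist force passes 120 N, or if a joint passes its speed limit or range.

## Robot

A 6-joint arm with a two-finger parallel gripper is mounted at the origin on the work surface. World frame = base frame: x ahead of the robot, y to its left, z up, the work surface at z = 0. Lengths are in m, angles in degrees, forces in N, time in s.
With the tool pointing down it reaches from about 0.4 to 0.825 m from the base axis. Payload 7 kg.
Tool frame: the origin (TCP) lies on the centre line of the jaws, within the pads' length; the fingertips stand 22 mm ahead of it and the grasp point (between the pads) lies 3 mm ahead of it; z points along the fingers, y is the line along which they close (so a half turn about z gives the same grasp; the last joint's range is limited). The gripper opens to 88 mm and grips with 3 to 60 N. Pads are 19 mm wide; open, the fingers measure 130 mm over their backs; the gripper's body (78 mm by 193 mm) begins 47 mm behind the grasp point.
Start: joints at [88.413, 20.546, 0.682, 0, -70.136, -16.507], TCP at [0.21, 0.642, 0.212] pointing down, gripper open.
Joint ranges: [-176.03, 176.03], [-82.01, 121.73], [-58.28, 71.71], [-173.87, 95.51], [-174.79, -0.11], [-173.66, 173.66]. Speed limits (degrees/s): [136.94, 136.94, 172.46, 180, 180, 180].

## Interface

Orientations are given as [roll, pitch, yaw] about the fixed x, y, z axes, in that order (R = Rz(yaw) Ry(pitch) Rx(roll)).
In Python, from plant import get_state, cams, r gives the robot as it stands.
- The arm moves only by the tool apply_moves, never from a script. Its argument "targets" is a list of rows, each an object with "dp": the shift along the world's x, y, z in m, a list of three; "yaw": the turn about the world's z in degrees. In form: [{"dp": [x, y, z], "yaw": yaw}, ...]. A call has 1 to 20 rows; each row is the pose to reach, as a shift and turn from the pose commanded when the call began; what a row does not reach only later rows make up. A row lasts 1/12 s, in which the tool goes at most 41.7 mm and 7.16 degrees, less where a joint would pass 70% of its speed; a pose out of reach is approached as far as the arm can. A call with a gripper value outside its range is refused whole. "grip" is the gripper command: -1 is fully open, 1 is shut, values between are in proportion, set as the call begins (left out, the last holds). The fingers move at their own pace and stop on an object; "squeeze" is the grip in N (left out, the last holds). Time passes only in rows, so rows that repeat a pose let the fingers close. It gives the time, the measured TCP pose, the force, the opening and the grip force at its end, in the units of the state.
- get_state(): the state, without advancing time (a new reading comes with each control period).
- cams.capture(name): name is "scene" or "top"; returns a dict with "image" (420x560x3 uint8, red, green, blue), "range_z" (420x560 float32, m along the optical axis (not along the pixel's ray), 0 where there is no reading), "fx", "fy", "cx", "cy" (pixels), "k1" (the pictures are not rectified: a ray, as slopes to the right and down, at radius r is drawn at 1 + k1 r^2 times it, then the intrinsics apply), "R" (3x3) and "t" (3): a world point X has camera coordinates R X + t. Camera axes: x right, y down, z forward; pixel columns grow to the right and rows downward; lengths in m; the calibration is good to about 2 mm. A picture is of the moment at which its call begins.
- r.close_job(): hands the job in; it is judged then, once.
The state is a dict: "time_s": time; "joints": joint angles; "qd": joint speeds; "joint_torque": joint torques, N m; "tcp_pos": TCP position; "eef_rot": TCP orientation; "contact_force": force on the tool from outside, world axes, zero at the start; "moment": the same for the moment, N m; "gripper_width": finger opening in m; "gripper_force": force on a finger pad.
Only numpy, scipy, OpenCV 4.12 (cv2) and the standard library are available. Lean on these libraries where they do the work, as an engineer would, in place of code of your own. Each camera call takes 0.05 s, during which the arm holds its last target. There are 200 camera calls.

## Working session

There is one attempt and no reset: what is moved stays moved. The work goes in short steps, Python scripts to look and compute and a tool call to move; the robot and the scene stay as the last step left them, time stands still between calls to the robot, and variables do not carry over. Pictures are saved under pics/ and viewed, at most 10 in all, crops included, and the job is handed in when it is done.

Besides the shell and the picture viewer there is one more tool, called after "Call:" as name([rows], argument=value, ...), one row to a line, values as JSON. apply_moves: Moves the arm, as the interface text tells. Its arguments: {"type":"object","properties":{"targets":{"type":"array","items":{"type":"object","properties":{"dp":{"type":"array","items":{"type":"number"}},"yaw":{"type":"number"}}}},"grip":{"type":"number"},"squeeze":{"type":"number"}},"required":["targets"]}

```bash
mkdir -p pics; ls
python3 - <<'E'
from plant import get_state,cams
import cv2,numpy as np
s=get_state();print({k:np.round(v,3).tolist() for k,v in s.items()})
for n in("scene","top"):
    c=cams.capture(n);cv2.imwrite(f"pics/{n}0.png",c["image"][:,:,::-1]);np.savez(f"{n}0.npz",**c)
    print(n,c["fx"],c["fy"],c["cx"],c["cy"],c["k1"],np.round(c["R"],3).tolist(),c["t"])
E
```

```text
pics
{'time_s': 0.0, 'joints': [88.413, 20.592, 0.632, -0.02, -70.137, -16.507], 'qd': [0.099, 0.039, 0.018, -0.079, -0.071, -0.06], 'joint_torque': [-0.0, -58.273, 29.305, 6.997, 0.007, -0.0], 'tcp_pos': [0.21, 0.641, 0.211], 'eef_rot': [179.902, -0.009, -18.1], 'contact_force': [0.185, 0.433, 0.794], 'moment': [-0.03, -0.051, 0.038], 'gripper_force': 0.0, 'gripper_width': 0.088}
scene 414.7321317230449 414.7321317230449 274.45854608305206 214.55026840064363 0.03616098314033238 [[0.669, 0.743, -0.004], [0.637, -0.576, -0.512], [-0.383, 0.34, -0.859]] [-0.3639604  -0.33362078  1.2527545 ]
top 468.6878509477899 468.6878509477899 281.1414367947128 214.1365974861018 -0.07114186015846355 [[-0.002, -1.0, -0.027], [-0.998, 0.003, -0.068], [0.068, 0.027, -0.997]] [-0.0488926   0.60208925  1.2449202 ]
```

View pics/scene0.png

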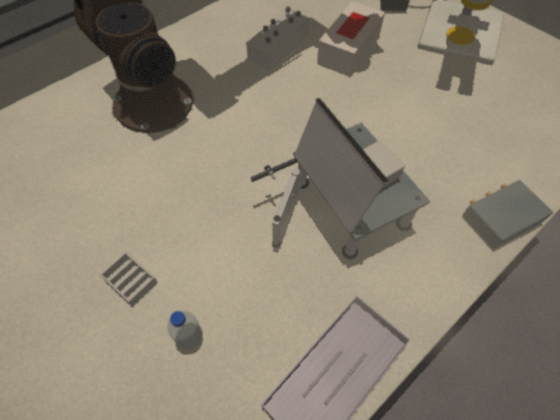

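View pics/top0.png

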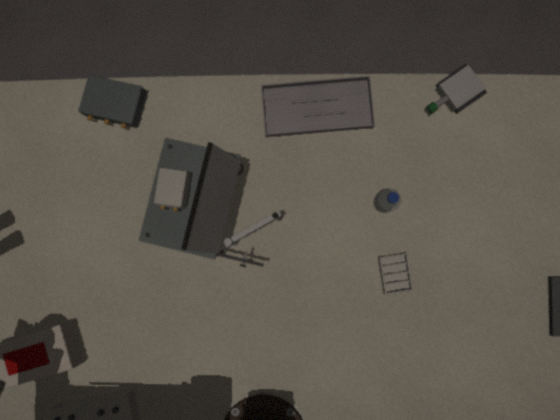

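The top view shows the platform at about (190,195) with its back corners at (165,140) and (140,240). The leaf leans over it with its top edge from (210,145) to (187,248). The leg runs from its pin at (228,242) to its end at (280,213), and the stop bracket is at (245,257). The flask (388,200) and slide box (395,272) are well to the right.

```bash
cat > h.py <<'E'
import numpy as np,cv2
def cloud(c):
    c=dict(c);h,w=c["range_z"].shape
    u,v=np.meshgrid(np.arange(w),np.arange(h))
    p=np.stack([u.ravel(),v.ravel()],1).astype(float).reshape(-1,1,2)
    K=np.array([[c["fx"],0,c["cx"]],[0,c["fy"],c["cy"]],[0,0,1]],float)
    n=cv2.undistortPoints(p,K,np.array([float(c["k1"]),0,0,0,0])).reshape(-1,2)
    z=c["range_z"].ravel()
    X=np.c_[n*z[:,None],z]
    X=(X-c["t"])@c["R"]
    X[z==0]=np.nan
    return X.reshape(h,w,3)
E
python3 - <<'E'
import numpy as np,cv2
from h import cloud
top=cloud(np.load("top0.npz"));sc=cloud(np.load("scene0.npz"))
np.set_printoptions(precision=4,suppress=True)
for n,C,pts in(("top",top,[(168,144),(144,236),(228,242),(277,215),(262,232),(252,254),(252,262),(208,148),(188,246),(170,190),(388,198),(395,272),(320,300)]),("scene",sc,[(297,172),(278,218),(285,198),(272,172),(270,170),(320,105),(383,182),(362,222),(415,200),(365,132)])):
    for u,v in pts: print(n,u,v,np.nanmedian(C[v-1:v+2,u-1:u+2].reshape(-1,3),0))
P=[]
for C in(top,sc):
    Q=C.reshape(-1,3);Q=Q[np.abs(Q[:,2]-.12)<.007]
    Q=Q[(Q[:,0]>.35)&(Q[:,0]<.75)&(Q[:,1]>0)&(Q[:,1]<.45)];P.append(Q);print(len(Q))
Q=np.vstack(P)
# back edge: min-area orientation by edge percentile
for n,Q in zip("ts",P):
    print(n,cv2.minAreaRect(Q[:,:2].astype(np.float32)),np.median(Q,0))
L=[]
for n,C in(("top",top),("sc",sc)):
    Q=C.reshape(-1,3);Q=Q[(Q[:,2]>.2)&(Q[:,2]<.3)&(Q[:,0]>.35)&(Q[:,0]<.75)&(Q[:,1]>0)&(Q[:,1]<.4)]
    A=np.c_[Q[:,0],Q[:,2],np.ones(len(Q))];k=np.linalg.lstsq(A,Q[:,1],rcond=None)[0]
    r=Q[:,1]-A@k;m=np.abs(r)<.008;k=np.linalg.lstsq(A[m],Q[m,1],rcond=None)[0]
    print(n,"leaf plane y=ax+bz+c",k,m.sum(),len(Q),"yaw",np.degrees(np.arctan(k[0])),Q[:,2].max())
import numpy as np
E
```

```text
top 168 144 [0.7741 0.2338 0.122 ]
top 144 236 [0.5412 0.2912 0.1218]
top 228 242 [0.5262 0.0802 0.1132]
top 277 215 [ 0.5935 -0.0425  0.1124]
top 262 232 [ 0.5545  0.0023 -0.0004]
top 252 254 [0.4944 0.0298 0.0014]
top 252 262 [0.4763 0.0202 0.1085]
top 208 148 [0.7286 0.1014 0.284 ]
top 188 246 [0.5161 0.1447 0.2735]
top 170 190 [0.6509 0.2137 0.1704]
top 388 198 [ 0.6333 -0.3165  0.1283]
top 395 272 [ 0.4453 -0.355   0.0098]
top 320 300 [ 0.3697 -0.1548  0.0003]
scene 297 172 [0.5318 0.0835 0.113 ]
scene 278 218 [ 0.5955 -0.035   0.1135]
scene 285 198 [0.5669 0.0125 0.1126]
scene 272 172 [0.489  0.0434 0.1054]
scene 270 170 [0.4833 0.043  0.1093]
scene 320 105 [0.5261 0.1438 0.2841]
scene 383 182 [0.7399 0.0935 0.2805]
scene 362 222 [0.7284 0.0908 0.1214]
scene 415 200 [0.7691 0.2195 0.1215]
scene 365 132 [0.5607 0.2883 0.121 ]
3111
2052
t ((0.624946117401123, 0.14006152749061584), (0.296398788690567, 0.27021074295043945), 80.59635162353516) [0.5937 0.2175 0.121 ]
s ((0.6275644302368164, 0.13596436381340027), (0.2892914116382599, 0.26929226517677307), 77.68846130371094) [0.7208 0.1823 0.1208]
top leaf plane y=ax+bz+c [-0.2416  0.3483  0.1754] 2448 2459 yaw -13.581660172976457 0.29058593330522775
sc leaf plane y=ax+bz+c [-0.2411  0.3277  0.1805] 3705 3726 yaw -13.555995922251364 0.28681759448603705
```

Call:
apply_moves([
  {"dp":[0,0,0.04],"yaw":0},
  {"dp":[0,0,0.08],"yaw":0},
  {"dp":[0,0,0.12],"yaw":0},
  {"dp":[0,0,0.16],"yaw":0},
  {"dp":[0.02,-0.03,0.19],"yaw":-5},
  {"dp":[0.04,-0.065,0.19],"yaw":-10},
  {"dp":[0.06,-0.1,0.19],"yaw":-15},
  {"dp":[0.08,-0.135,0.19],"yaw":-20},
  {"dp":[0.1,-0.17,0.19],"yaw":-25},
  {"dp":[0.12,-0.2,0.19],"yaw":-30},
  {"dp":[0.14,-0.235,0.19],"yaw":-35},
  {"dp":[0.16,-0.27,0.19],"yaw":-40},
  {"dp":[0.18,-0.3,0.19],"yaw":-45},
  {"dp":[0.2,-0.33,0.19],"yaw":-50},
  {"dp":[0.22,-0.36,0.19],"yaw":-54},
  {"dp":[0.24,-0.395,0.19],"yaw":-58},
  {"dp":[0.26,-0.43,0.19],"yaw":-62},
  {"dp":[0.28,-0.46,0.19],"yaw":-66},
  {"dp":[0.3,-0.49,0.19],"yaw":-69},
  {"dp":[0.32,-0.52,0.19],"yaw":-72},
], grip=1)

```text
time_s: 1.77
tcp_pos: [0.5301, 0.1198, 0.4017]
eef_rot: [180.0, 0.0, -90.2]
contact_force: [0.0, 0.2, 0.3]
gripper_width: 0.0005
gripper_force: 0.0
```

```bash
cat >> h.py <<'E'
np.set_printoptions(precision=4,suppress=True)
a=np.radians(-13.6);ex=np.array([np.cos(a),np.sin(a)]);ey=np.array([-np.sin(a),np.cos(a)])
def plat(p,O): d=np.asarray(p)[...,:2]-O;return np.stack([d@ex,d@ey],-1)
O=ex*.5776+ey*.3208
E
python3 - <<'E'
from h import *
print(O)
for n in("top","scene"):
    C=cloud(np.load(n+"0.npz")).reshape(-1,3);C=C[~np.isnan(C[:,0])];q=plat(C,O);z=C[:,2]
    m=(abs(z-.121)<.005)&(abs(q[:,0])<.2)&(q[:,1]>-.09)&(q[:,1]<.15)
    print(n,"plate",np.percentile(q[m],[.5,2,98,99.5],axis=0).tolist())
    m=(z>.2)&(abs(q[:,0])<.2)&(abs(q[:,1])<.15);print(" leaf",np.percentile(q[m],[.5,2,98,99.5],axis=0).tolist(),np.percentile(z[m],[99,99.8]))
    m=(abs(z-.169)<.005)&(abs(q[:,0])<.1)&(q[:,1]<.12)&(q[:,1]>-.04);print(" preamp",np.percentile(q[m],[1,5,50,95,99],axis=0).tolist())
    m=(abs(z-.1115)<.005)&(abs(q[:,0])<.13)&(q[:,1]<-.105)&(q[:,1]>-.3);Q=q[m];
    Q=Q[(Q[:,0]>-.095)]
    l=cv2.fitLine(Q.astype(np.float32),cv2.DIST_HUBER,0,.01,.01).ravel();print(" leg",l,np.arctan2(-l[1],l[0]),Q.min(0),Q.max(0))
E
```

```text
[0.6368 0.176 ]
top plate [[-0.13352873000068363, -0.08478193401755017], [-0.13135951046717395, -0.06465231279968166], [0.13220825196836788, 0.1010062747486437], [0.13467392377486426, 0.10261166532037419]]
 leaf [[-0.11876389976480926, -0.08223478505862666], [-0.11514699623537429, -0.08128721347370592], [0.11487986364839241, -0.0478798610074317], [0.11897284060220963, -0.04710288507823375]] [0.2873 0.2887]
 preamp [[-0.033086684049817426, 0.0060849578713192305], [-0.028693103789581148, 0.010236642380674213], [0.011431989636534813, 0.04164905370289235], [0.05165481564138325, 0.07339734546170675], [0.056404348224651825, 0.07782204800708181]]
 leg [ 0.6796 -0.7336 -0.0376 -0.1699] 0.8235545 [-0.0934 -0.2322] [ 0.0203 -0.1084]
scene plate [[-0.13120794577696207, -0.08716035733377285], [-0.12365184193469726, -0.07889173566030898], [0.1349992158833286, 0.09963328322526893], [0.13572468688852557, 0.10151165160078092]]
 leaf [[-0.11635127769798033, -0.08159212195877923], [-0.1118849978684879, -0.08063605564840404], [0.11913375160536294, -0.04899252173492723], [0.12050205793546316, -0.047271595206680325]] [0.2855 0.2863]
 preamp [[-0.03093605697270992, 0.023442460023845306], [-0.026574518722230187, 0.025947390717413598], [0.016325322544083296, 0.048980834586743946], [0.05389888797055027, 0.07240325488802657], [0.05731505306951472, 0.07554522112398326]]
 leg [ 0.6769 -0.736  -0.0335 -0.1715] 0.82719535 [-0.0923 -0.2314] [ 0.0211 -0.1085]
```

Call:
apply_moves([
  {"dp":[0.024,-0.033,0],"yaw":-5},
  {"dp":[0.048,-0.065,0],"yaw":-10},
  {"dp":[0.072,-0.098,0],"yaw":-13.5},
  {"dp":[0.095,-0.13,0],"yaw":-13.5},
  {"dp":[0.095,-0.13,0],"yaw":-13.5},
  {"dp":[0.095,-0.13,-0.04],"yaw":-13.5},
  {"dp":[0.095,-0.13,-0.08],"yaw":-13.5},
  {"dp":[0.095,-0.13,-0.12],"yaw":-13.5},
  {"dp":[0.095,-0.13,-0.15],"yaw":-13.5},
  {"dp":[0.095,-0.13,-0.18],"yaw":-13.5},
  {"dp":[0.095,-0.13,-0.2],"yaw":-13.5},
  {"dp":[0.095,-0.13,-0.2],"yaw":-13.5},
])

```text
time_s: 2.77
tcp_pos: [0.6215, -0.0086, 0.1963]
eef_rot: [179.5, -0.2, -103.6]
contact_force: [-0.5, -0.1, -1.1]
gripper_width: 0.0002
gripper_force: 0.0
```

Run:
```python
from plant import get_state,cams
import cv2
c=cams.capture("scene");cv2.imwrite("pics/s1.png",cv2.resize(c["image"][80:290,190:470,::-1],None,fx=2.5,fy=2.5))
print(get_state()["tcp_pos"])
```

```text
[ 0.62310788 -0.00870723  0.19940203]
```

View pics/s1.png

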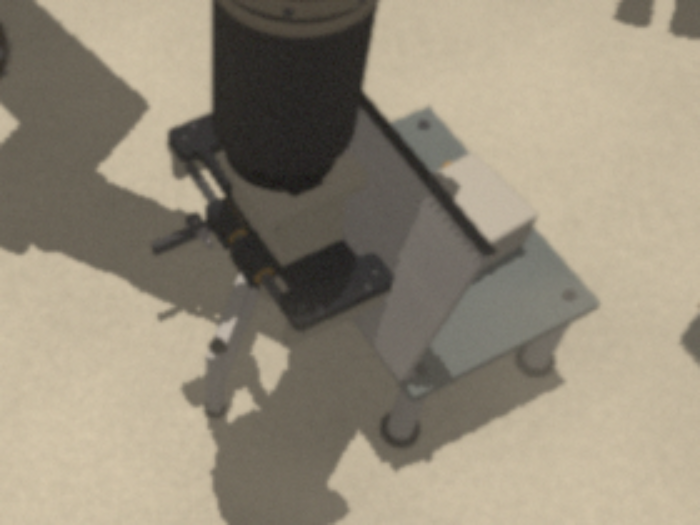

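The gripper body (around (270,230) in the crop) hangs clear between the leaf and the leg, whose end is at (215,350). I'll go down to rail height.

Call:
apply_moves([
  {"dp":[0,0,-0.025],"yaw":0},
  {"dp":[0,0,-0.05],"yaw":0},
  {"dp":[0,0,-0.07],"yaw":0},
  {"dp":[0,0,-0.085],"yaw":0},
  {"dp":[0,0,-0.092],"yaw":0},
  {"dp":[0,0,-0.092],"yaw":0},
  {"dp":[0,0,-0.092],"yaw":0},
])

```text
time_s: 3.4
tcp_pos: [0.6257, -0.0083, 0.1113]
eef_rot: [-179.9, 0.0, -103.6]
contact_force: [-0.5, -0.3, 0.8]
gripper_width: 0.0004
gripper_force: 0.0
```

Call:
apply_moves([
  {"dp":[-0.003,-0.002,0],"yaw":0},
  {"dp":[-0.006,-0.004,0],"yaw":0},
  {"dp":[-0.009,-0.006,0],"yaw":0},
  {"dp":[-0.012,-0.008,0],"yaw":0},
  {"dp":[-0.015,-0.01,0],"yaw":0},
  {"dp":[-0.018,-0.012,0],"yaw":0},
  {"dp":[-0.021,-0.014,0],"yaw":0},
  {"dp":[-0.024,-0.016,0],"yaw":0},
  {"dp":[-0.027,-0.018,0],"yaw":0},
  {"dp":[-0.03,-0.02,0],"yaw":0},
  {"dp":[-0.033,-0.022,0],"yaw":0},
  {"dp":[-0.036,-0.024,0],"yaw":0},
  {"dp":[-0.039,-0.0255,0],"yaw":0},
  {"dp":[-0.041,-0.027,0],"yaw":0},
])

```text
time_s: 4.57
tcp_pos: [0.5833, -0.0356, 0.1098]
eef_rot: [180.0, 0.0, -103.6]
contact_force: [0.1, 0.2, -0.5]
gripper_width: -0.0001
gripper_force: 0.0
```

Run:
```python
from plant import get_state,cams
from h import *
print(get_state()["contact_force"],plat(get_state()["tcp_pos"],O))
for n in("top","scene"):
    c=cams.capture(n);C=cloud(c).reshape(-1,3);C=C[~np.isnan(C[:,0])];q=plat(C,O);z=C[:,2]
    m=(abs(z-.1115)<.006)&(abs(q[:,0])<.13)&(q[:,1]<-.105)&(q[:,1]>-.3)&(q[:,0]>-.095);Q=q[m]
    if len(Q)>30:
        l=cv2.fitLine(Q.astype(np.float32),cv2.DIST_HUBER,0,.01,.01).ravel();print(n,len(Q),l,np.arctan2(-l[1],l[0]),Q.min(0),Q.max(0))
    if n=="scene": cv2.imwrite("pics/s2.png",cv2.resize(c["image"][80:290,190:470,::-1],None,fx=2.5,fy=2.5))
```

```text
[ 0.1354  0.1923 -0.5355] [-0.0023 -0.2182]
```

View pics/s2.png

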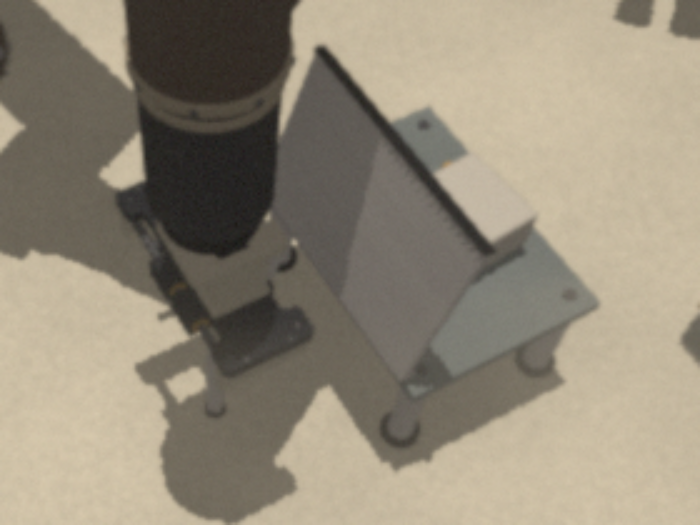

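Run:
```python
from h import *
c=dict(np.load("scene0.npz"));K=np.array([[c["fx"],0,c["cx"]],[0,c["fy"],c["cy"]],[0,0,1]],float)
def proj(p,z):
    w=np.r_[O+p[0]*ex+p[1]*ey,z];r=cv2.projectPoints(w[None],cv2.Rodrigues(c["R"])[0],c["t"],K,np.array([float(c["k1"]),0,0,0,0]))[0].ravel()
    return (r-[190,80])*2.5
for th in(.825,.95,1.1):
    e=[-.085+.145*np.cos(th),-.12-.145*np.sin(th)];print(th,"foot",proj(e,.0),"end",proj(e,.112))
print("tcp tip",proj([-.0023,-.2182],.088))
```

```text
0.825 foot [210.9776 412.2621] end [210.4183 355.0526]
0.95 foot [193.823  405.9301] end [191.4663 348.2835]
1.1 foot [174.8089 395.9675] end [170.4824 337.6389]
tcp tip [210.3942 351.2013]
```

Run:
```python
from plant import get_state,cams
from h import *
a=np.load("scene0.npz")["image"];b=cams.capture("scene")["image"]
x,y=276,243
T=a[y-7:y+8,x-7:x+8];S=b[y-30:y+31,x-40:x+41]
m=cv2.matchTemplate(S,T,cv2.TM_CCOEFF_NORMED);_,v,_,l=cv2.minMaxLoc(m);print(v,l,"shift",l[0]-33,l[1]-23)
cv2.imwrite("pics/s3.png",cv2.resize(np.hstack([a[150:260,230:340],b[150:260,230:340]])[:,:,::-1],None,fx=3.6,fy=3.6,interpolation=cv2.INTER_CUBIC))
s=get_state();print(s["tcp_pos"],s["contact_force"],s["moment"])
```

```text
0.6870391368865967 (16, 44) shift -17 21
[ 0.5836 -0.0355  0.1099] [-0.0039  0.3564  0.2718] [ 0.0956 -0.0775 -0.0474]
```

View pics/s3.png

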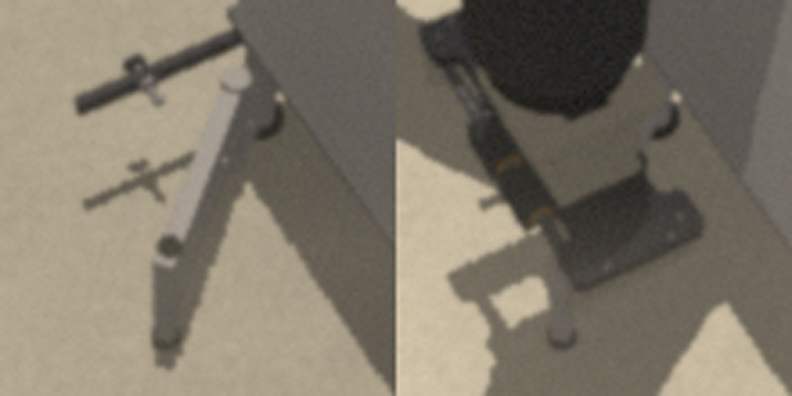

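Run:
```python
from plant import get_state,cams
from h import *
s=get_state();t=s["tcp_pos"];print(t, s["eef_rot"])
for n in("top","scene"):
    c=cams.capture(n);C=cloud(c);q=plat(C,plat(t,O)*0+np.array(t[:2]));z=C[...,2]
    for lo,hi in((.09,.105),(.105,.118),(.118,.13),(.13,.15),(.15,.165),(.165,.18),(.18,.2)):
        m=(z>lo)&(z<hi)&(abs(q[...,0])<.13)&(abs(q[...,1])<.11)
        if m.sum()>4: print(n,lo,m.sum(),(1000*np.percentile(q[m],[2,50,98],axis=0)).round().tolist())
    K=np.array([[c["fx"],0,c["cx"]],[0,c["fy"],c["cy"]],[0,0,1]],float)
    if n=="scene":
        I=c["image"][:,:,::-1].copy()
        for X in([*t[:2],.088],[*t[:2],.154],*[[*(np.array(t[:2])+dx*ex+dy*ey),.154] for dx in(-.0965,.0965) for dy in(-.039,.039)]):
            u=cv2.projectPoints(np.array([X]),cv2.Rodrigues(c["R"])[0],c["t"],K,np.array([float(c["k1"]),0,0,0,0]))[0].ravel();print(X,u)
            cv2.circle(I,tuple(int(round(k)) for k in u),1,(0,0,255),-1)
        cv2.imwrite("pics/s4.png",cv2.resize(I[130:270,200:370],None,fx=4,fy=4,interpolation=cv2.INTER_CUBIC))
```

```text
[ 0.5836 -0.0355  0.1099] [-179.9931    0.0018 -103.5985]
top 0.09 29 [[-129.0, 4.0], [-115.0, 51.0], [-88.0, 97.0]]
top 0.105 156 [[-125.0, 3.0], [-118.0, 54.0], [-90.0, 107.0]]
scene 0.09 24 [[-115.0, -13.0], [17.0, -10.0], [22.0, 10.0]]
scene 0.105 20 [[-120.0, -13.0], [14.0, -8.0], [21.0, 7.0]]
scene 0.13 5 [[15.0, -4.0], [16.0, -2.0], [16.0, -1.0]]
scene 0.15 7 [[18.0, -10.0], [18.0, -8.0], [19.0, -5.0]]
scene 0.18 103 [[-82.0, -38.0], [88.0, -19.0], [89.0, 35.0]]
[np.float64(0.5835819734136728), np.float64(-0.035505818532951594), 0.088] [274.2581 220.5495]
[np.float64(0.5835819734136728), np.float64(-0.035505818532951594), 0.154] [274.1137 205.0949]
[np.float64(0.48061719444684203), np.float64(-0.05072108364111497), 0.154] [237.9316 179.7807]
[np.float64(0.49895827926884406), np.float64(0.025091874404011647), 0.154] [269.0269 166.3238]
[np.float64(0.6682056675585015), np.float64(-0.09610351146991483), 0.154] [279.847  248.7892]
[np.float64(0.6865467523805036), np.float64(-0.02029055342478822), 0.154] [313.2058 232.4366]
```

View pics/s4.png

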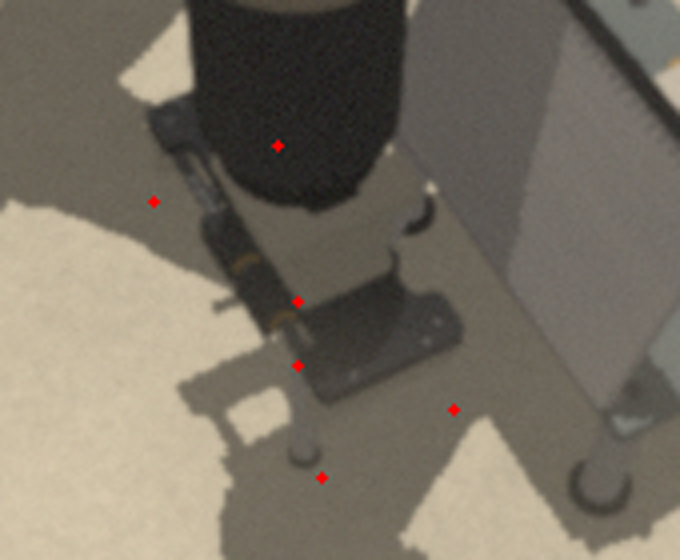

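Run:
```python
from plant import get_state,cams
from h import *
t=get_state()["tcp_pos"]
c=cams.capture("scene");C=cloud(c);q=plat(C,np.array(t[:2]))*1000
C0=cloud(np.load("scene0.npz"))
for v in range(196,246,3):
    print(v,[(int(C[v,u,2]*1000),int(q[v,u,0]),int(q[v,u,1])) if np.isfinite(C[v,u,2]) else None for u in range(264,288,3)])
print("body z bottom",[ (u,v,(C[v,u]*1000).round()) for u,v in((282,229),(280,226),(300,220),(270,212),(262,196))])
```

```text
196 [(215, 5, -25), (231, 17, -25), (242, 26, -23), (250, 34, -20), (267, 46, -21), (268, 50, -16), (260, 48, -9), (256, 48, -3)]
199 [(217, 12, -29), (214, 14, -23), (233, 28, -24), (242, 35, -21), (259, 48, -21), (256, 49, -16), (250, 48, -9), (248, 50, -3)]
202 [(213, 17, -31), (216, 21, -27), (228, 30, -25), (240, 40, -24), (247, 47, -21), (248, 50, -16), (242, 49, -9), (235, 48, -2)]
205 [(213, 22, -34), (216, 27, -30), (214, 29, -24), (233, 42, -25), (242, 50, -23), (235, 49, -15), (232, 50, -10), (235, 54, -5)]
208 [(211, 28, -37), (217, 34, -34), (213, 34, -27), (208, 35, -21), (238, 53, -24), (235, 54, -19), (236, 58, -14), (233, 59, -8)]
211 [(200, 28, -38), (207, 34, -34), (207, 37, -29), (209, 41, -24), (227, 53, -24), (234, 60, -22), (233, 62, -16), (233, 65, -11)]
214 [(1, -73, 9), (0, -70, 16), (2, -65, 22), (211, 48, -28), (143, 15, -4), (236, 67, -25), (234, 68, -20), (232, 70, -14)]
217 [(0, -66, 5), (1, -62, 12), (0, -59, 18), (205, 51, -30), (233, 68, -32), (235, 72, -28), (236, 75, -23), (232, 76, -17)]
220 [(0, -58, 1), (0, -54, 8), (0, -52, 15), (113, 10, -8), 
[... 534 characters left out ...]
218, 95, -34), (195, 86, -23)]
235 [(0, -20, -18), (0, -17, -11), (2, -12, -5), (57, 16, -12), (57, 19, -6), (197, 88, -37), (2, 1, 20), (-2, 2, 27)]
238 [(0, -13, -22), (-1, -10, -15), (0, -6, -9), (40, 15, -12), (44, 20, -7), (26, 16, 3), (0, 7, 16), (2, 12, 22)]
241 [(0, -6, -25), (0, -2, -19), (-2, 0, -12), (24, 15, -12), (28, 20, -7), (13, 17, 3), (0, 14, 12), (1, 19, 18)]
244 [(1, 1, -30), (3, 6, -24), (2, 9, -17), (6, 14, -11), (12, 20, -7), (8, 22, 0), (-1, 21, 9), (0, 25, 15)]
body z bottom [(282, 229, array([668., -92., 231.])), (280, 226, array([662., -91., 234.])), (300, 220, array([678., -55., 233.])), (270, 212, array([616., -75., 209.])), (262, 196, array([577., -62., 209.]))]
```

The leg has not moved (foot still at (302,455) in this crop), and no force was felt. The depth data also shows the gripper body about 35 mm higher than its nominal height, so the tips passed over the rail. I'll retreat, then measure the real tip height before lowering.

Call:
apply_moves([
  {"dp":[0.01,0.0065,0.02],"yaw":0},
  {"dp":[0.02,0.013,0.03],"yaw":0},
  {"dp":[0.033,0.022,0.03],"yaw":0},
  {"dp":[0.044,0.027,0.03],"yaw":0},
  {"dp":[0.044,0.027,0.02],"yaw":0},
  {"dp":[0.044,0.027,0.005],"yaw":0},
  {"dp":[0.044,0.027,-0.005],"yaw":0},
  {"dp":[0.044,0.027,-0.005],"yaw":0},
])

```text
time_s: 5.53
tcp_pos: [0.6252, -0.0089, 0.1011]
eef_rot: [179.7, -0.1, -103.6]
contact_force: [0.1, 0.1, -0.2]
gripper_width: 0.0006
gripper_force: 0.0
```

Run:
```python
from plant import get_state,cams
from h import *
s=get_state();t=s["tcp_pos"];print(t,s["contact_force"],s["joints"])
for n in("scene","top"):
    c=cams.capture(n);C=cloud(c);q=plat(C,np.array(t[:2]))*1000;z=C[...,2]*1000
    for R in((28,16),(105,45)):
        m=(abs(q[...,0])<R[0])&(abs(q[...,1])<R[1])&(z>45)
        h=np.histogram(z[m],np.arange(40,300,10));print(n,R,[(int(b),int(k)) for k,b in zip(*h) if k])
    if n=="scene":
        cv2.imwrite("pics/s5.png",cv2.resize(c["image"][130:270,200:370,::-1],None,fx=4,fy=4,interpolation=cv2.INTER_CUBIC))
        m=(abs(q[...,0])<28)&(abs(q[...,1])<16)&(z>90)&(z<180)
        v,u=np.nonzero(m);print([(a,b,int(z[b,a]),int(q[b,a,0]),int(q[b,a,1])) for a,b in zip(u,v)][::3])
```

```text
[ 0.6252 -0.0089  0.1011] [ 0.1223  0.1283 -0.1931] [ 17.0137  21.2038 -13.7435  -0.0624 -55.3831 -30.6131]
scene (28, 16) [(110, 1), (120, 10), (130, 3), (140, 1), (150, 2)]
scene (105, 45) [(40, 12), (50, 9), (60, 10), (70, 9), (80, 11), (90, 15), (100, 16), (110, 108), (120, 10), (130, 3), (140, 1), (150, 2), (170, 1), (180, 82), (190, 167), (200, 357), (210, 117), (220, 1151), (230, 94), (240, 65), (250, 63), (260, 72), (270, 139), (280, 508)]
[(np.int64(298), np.int64(219), 152, 19, -7), (np.int64(300), np.int64(220), 139, 17, 0), (np.int64(300), np.int64(221), 132, 15, 0), (np.int64(300), np.int64(222), 129, 16, 0), (np.int64(294), np.int64(223), 120, 8, -9), (np.int64(295), np.int64(224), 124, 13, -10)]
top (28, 16) []
top (105, 45) [(40, 3), (50, 2), (70, 1), (90, 1), (100, 13), (110, 95), (190, 30), (200, 104), (210, 14), (220, 649), (230, 51), (270, 1), (280, 10)]
```

View pics/s5.png

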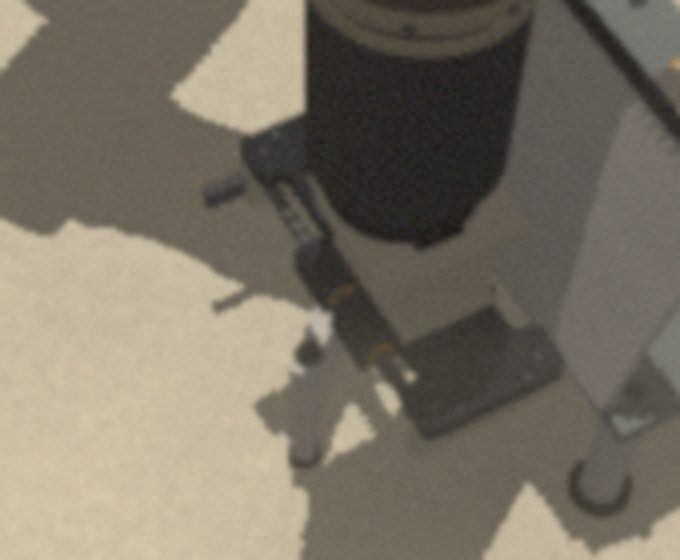

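The finger (around (400,370)) ends at about z=0.115–0.12 while the TCP reads 0.101. The real tips are therefore about 15 mm above the reported TCP, so I'll lower the TCP to 0.068.

Call:
apply_moves([
  {"dp":[0,0,-0.01],"yaw":0},
  {"dp":[0,0,-0.02],"yaw":0},
  {"dp":[0,0,-0.03],"yaw":0},
  {"dp":[0,0,-0.034],"yaw":0},
  {"dp":[-0.003,-0.002,-0.034],"yaw":0},
  {"dp":[-0.006,-0.004,-0.034],"yaw":0},
  {"dp":[-0.009,-0.006,-0.034],"yaw":0},
  {"dp":[-0.012,-0.008,-0.034],"yaw":0},
  {"dp":[-0.015,-0.01,-0.034],"yaw":0},
  {"dp":[-0.018,-0.012,-0.034],"yaw":0},
  {"dp":[-0.021,-0.014,-0.034],"yaw":0},
])

```text
time_s: 6.55
tcp_pos: [0.6071, -0.0221, 0.0713]
eef_rot: [-179.9, 0.1, -103.6]
contact_force: [1.2, 2.7, -0.2]
gripper_width: 0.0005
gripper_force: 1.2
```

Call:
apply_moves([
  {"dp":[-0.003,-0.002,0],"yaw":0},
  {"dp":[-0.006,-0.004,0],"yaw":0},
  {"dp":[-0.009,-0.006,0],"yaw":0},
  {"dp":[-0.012,-0.008,0],"yaw":0},
  {"dp":[-0.015,-0.0097,0],"yaw":0},
  {"dp":[-0.018,-0.0113,0],"yaw":0},
  {"dp":[-0.021,-0.0127,0],"yaw":0},
  {"dp":[-0.024,-0.014,0],"yaw":0},
  {"dp":[-0.027,-0.0153,0],"yaw":0},
  {"dp":[-0.03,-0.0165,0],"yaw":0},
  {"dp":[-0.033,-0.0177,0],"yaw":0},
  {"dp":[-0.036,-0.0188,0],"yaw":0},
  {"dp":[-0.039,-0.0198,0],"yaw":0},
  {"dp":[-0.042,-0.0208,0],"yaw":0},
])

```text
time_s: 7.72
tcp_pos: [0.5644, -0.0433, 0.0708]
eef_rot: [-180.0, -0.0, -103.6]
contact_force: [2.0, 2.0, 0.8]
gripper_width: 0.0004
gripper_force: 1.1
```

Call:
apply_moves([
  {"dp":[-0.0015,-0.0004,0],"yaw":0},
  {"dp":[-0.003,-0.0008,0],"yaw":0},
  {"dp":[-0.0045,-0.0012,0],"yaw":0},
  {"dp":[-0.006,-0.0015,0],"yaw":0},
  {"dp":[-0.0075,-0.0018,0],"yaw":0},
  {"dp":[-0.009,-0.002,0],"yaw":0},
])

```text
time_s: 8.22
tcp_pos: [0.5556, -0.0452, 0.0708]
eef_rot: [-180.0, -0.0, -103.6]
contact_force: [1.0, 2.6, 0.7]
gripper_width: 0.0006
gripper_force: 1.1
```

```bash
cat >> h.py <<'E'
def legangle(C):
    q=plat(C,O);z=C[...,2]
    m=(abs(z-.075)<.028)&(q[...,0]>-.16)&(q[...,0]<.05)&(q[...,1]<-.22)&(q[...,1]>-.30)  # upright below rail
    Q=q[m]; p=np.median(Q,0)-[-.085,-.12] if len(Q) else [np.nan]*2
    return len(Q),np.arctan2(-p[1],p[0]),np.hypot(*p)
E
python3 - <<'E'
from plant import get_state,cams
from h import *
print(legangle(cloud(np.load("scene0.npz"))),legangle(cloud(cams.capture("scene"))),get_state()["contact_force"],get_state()["moment"])
E
```

```text
(73, np.float64(0.8051825817779796), np.float64(0.14806411212529577)) (74, np.float64(1.276692690135719), np.float64(0.1466599043398176)) [ 2.3795  1.4953 -0.0862] [ 0.6602 -0.729  -0.0026]
```

Call:
apply_moves([
  {"dp":[-0.002,-0.0004,0],"yaw":0},
  {"dp":[-0.004,-0.0008,0],"yaw":0},
  {"dp":[-0.006,-0.0011,0],"yaw":0},
  {"dp":[-0.008,-0.0014,0],"yaw":0},
  {"dp":[-0.0095,-0.0016,0],"yaw":0},
  {"dp":[-0.011,-0.0018,0],"yaw":0},
])

```text
time_s: 8.77
tcp_pos: [0.5445, -0.0471, 0.0708]
eef_rot: [-180.0, 0.0, -103.6]
contact_force: [1.8, 1.6, -0.2]
gripper_width: 0.0004
gripper_force: 1.1
```

Call:
apply_moves([
  {"dp":[-0.001,-0.0001,0],"yaw":0},
  {"dp":[-0.002,-0.0002,0],"yaw":0},
  {"dp":[-0.003,-0.0003,0],"yaw":0},
  {"dp":[-0.004,-0.0004,0],"yaw":0},
])

```text
time_s: 9.1
tcp_pos: [0.5406, -0.0474, 0.0708]
eef_rot: [-180.0, -0.0, -103.6]
contact_force: [1.8, 1.7, 0.2]
gripper_width: 0.0004
gripper_force: 1.1
```

Call:
apply_moves([
  {"dp":[-0.001,-0.0001,0],"yaw":0},
  {"dp":[-0.002,-0.0002,0],"yaw":0},
  {"dp":[-0.003,-0.0003,0],"yaw":0},
  {"dp":[-0.004,-0.0004,0],"yaw":0},
])

```text
time_s: 9.43
tcp_pos: [0.5366, -0.0478, 0.0708]
eef_rot: [180.0, -0.0, -103.6]
contact_force: [1.6, 1.7, 0.2]
gripper_width: 0.0003
gripper_force: 1.1
```

Run:
```python
from plant import get_state,cams
from h import *
c=dict(np.load("scene0.npz"));K=np.array([[c["fx"],0,c["cx"]],[0,c["fy"],c["cy"]],[0,0,1]],float)
C0=cloud(c)
for u,v in((274.4,178.6),(268,170),(275,177)):
    n=cv2.undistortPoints(np.array([[[u,v]]]),K,np.array([float(c["k1"]),0,0,0,0])).ravel()
    d=c["R"].T@np.r_[n,1];o=-c["R"].T@c["t"];X=o+d*(.101-o[2])/d[2];print(u,v,plat(X,O)*1000,C0[int(v),int(u)])
x=plat(C0,O)*1000;z=C0[...,2]*1000
m=(abs(z-105)<9)&(x[...,0]>-150)&(x[...,0]<-98)&(x[...,1]>-185)&(x[...,1]<-155)
print(np.c_[x[m],z[m]].round().tolist())
print(legangle(cloud(cams.capture("scene"))),get_state()["contact_force"])
```

```text
274.4 178.6 [ -96.4609 -166.6658] [0.504  0.0353 0.1048]Traceback (most recent call last):
  File "<stdin>", line 6, in <module>
cv2.error: OpenCV(4.12.0) /io/opencv/modules/calib3d/src/undistort.dispatch.cpp:538: error: (-215:Assertion failed) npoints >= 0 && src.isContinuous() && (depth == CV_32F || depth == CV_64F) in function 'undistortPoints'
```

Run:
```python
from plant import get_state,cams
from h import *
C0=cloud(np.load("scene0.npz"))
x=plat(C0,O)*1000;z=C0[...,2]*1000
m=(z>94)&(z<112)&(x[...,0]>-150)&(x[...,0]<-94)&(x[...,1]>-182)&(x[...,1]<-155)
print(np.c_[x[m],z[m]].round().tolist())
print(legangle(cloud(cams.capture("scene"))),get_state()["contact_force"])
```

```text
[[-137.0, -168.0, 108.0], [-136.0, -166.0, 108.0], [-134.0, -164.0, 109.0], [-135.0, -160.0, 105.0], [-136.0, -171.0, 107.0], [-134.0, -169.0, 109.0], [-132.0, -168.0, 110.0], [-131.0, -165.0, 109.0], [-131.0, -163.0, 107.0], [-136.0, -174.0, 105.0], [-134.0, -172.0, 106.0], [-132.0, -170.0, 107.0], [-131.0, -168.0, 107.0], [-130.0, -166.0, 107.0], [-130.0, -163.0, 105.0], [-132.0, -160.0, 101.0], [-124.0, -158.0, 109.0], [-124.0, -155.0, 107.0], [-135.0, -174.0, 103.0], [-133.0, -173.0, 104.0], [-129.0, -172.0, 107.0], [-130.0, -169.0, 104.0], [-131.0, -166.0, 102.0], [-131.0, -163.0, 100.0], [-126.0, -163.0, 106.0], [-123.0, -162.0, 109.0], [-122.0, -160.0, 109.0], [-119.0, -158.0, 110.0], [-119.0, -156.0, 109.0], [-130.0, -174.0, 104.0], [-131.0, -171.0, 101.0], [-129.0, -169.0, 103.0], [-125.0, -169.0, 107.0], [-123.0, -167.0, 107.0], [-122.0, -165.0, 107.0], [-119.0, -164.0, 111.0], [-118.0, -161.0, 110.0], [-117.0, -159.0, 110.0], [-118.0, -156.0, 107.0], [-131.0, -174.0, 98.0], [-123.0, -175.0, 108.0], [-122.0, -173.0, 109.0], [-120.0, -171.0, 109.0], [-118.0, -169.0, 111.0], 
[... 952 characters left out ...]
7.0, -173.0, 99.0], [-113.0, -172.0, 103.0], [-110.0, -171.0, 106.0], [-110.0, -168.0, 104.0], [-109.0, -166.0, 104.0], [-112.0, -162.0, 97.0], [-117.0, -181.0, 100.0], [-116.0, -179.0, 100.0], [-117.0, -176.0, 97.0], [-112.0, -170.0, 98.0], [-107.0, -170.0, 105.0], [-107.0, -168.0, 103.0], [-105.0, -166.0, 104.0], [-116.0, -182.0, 97.0], [-104.0, -169.0, 104.0], [-101.0, -168.0, 107.0], [-99.0, -166.0, 107.0], [-100.0, -171.0, 105.0], [-100.0, -168.0, 104.0], [-99.0, -167.0, 105.0], [-99.0, -164.0, 102.0], [-99.0, -169.0, 102.0], [-96.0, -168.0, 105.0], [-97.0, -165.0, 102.0], [-97.0, -168.0, 100.0]]
(55, np.float64(1.4127195944361841), np.float64(0.1467020477637388)) [2.3639 1.2817 0.5084]
```

Call:
apply_moves([
  {"dp":[-0.0012,0,0],"yaw":0},
  {"dp":[-0.0024,0,0],"yaw":0},
  {"dp":[-0.0036,0,0],"yaw":0},
  {"dp":[-0.0048,0,0],"yaw":0},
])

```text
time_s: 9.82
tcp_pos: [0.5317, -0.0478, 0.0708]
eef_rot: [-180.0, 0.0, -103.6]
contact_force: [2.7, 2.2, 0.3]
gripper_width: 0.0006
gripper_force: 1.1
```

Call:
apply_moves([
  {"dp":[-0.0016,0,0],"yaw":0},
  {"dp":[-0.0032,0.0001,0],"yaw":0},
  {"dp":[-0.0048,0.0002,0],"yaw":0},
  {"dp":[-0.0064,0.0003,0],"yaw":0},
  {"dp":[-0.008,0.0004,0],"yaw":0},
])

```text
time_s: 10.23
tcp_pos: [0.5237, -0.0474, 0.0708]
eef_rot: [180.0, -0.0, -103.6]
contact_force: [2.5, 1.5, 0.8]
gripper_width: 0.0007
gripper_force: 1.1
```

Call:
apply_moves([
  {"dp":[-0.0008,0.0001,0],"yaw":0},
  {"dp":[-0.0016,0.0002,0],"yaw":0},
  {"dp":[-0.0024,0.0003,0],"yaw":0},
])

```text
time_s: 10.48
tcp_pos: [0.5214, -0.0471, 0.0708]
eef_rot: [-180.0, 0.0, -103.6]
contact_force: [4.0, 1.0, -0.7]
gripper_width: 0.0006
gripper_force: 1.1
```

Call:
apply_moves([
  {"dp":[-0.0005,0.0001,0],"yaw":0},
  {"dp":[-0.001,0.0001,0],"yaw":0},
])

```text
time_s: 10.65
tcp_pos: [0.5205, -0.047, 0.0708]
eef_rot: [-180.0, 0.0, -103.6]
contact_force: [3.0, 1.7, 0.1]
gripper_width: 0.0002
gripper_force: 1.2
```

Call:
apply_moves([
  {"dp":[-0.0005,0.0001,0],"yaw":0},
  {"dp":[-0.001,0.0001,0],"yaw":0},
  {"dp":[-0.0015,0.0002,0],"yaw":0},
])

```text
time_s: 10.9
tcp_pos: [0.519, -0.0468, 0.0708]
eef_rot: [-180.0, 0.0, -103.6]
contact_force: [3.1, 2.3, 0.3]
gripper_width: 0.0001
gripper_force: 1.2
```

Run:
```python
from plant import get_state,cams
from h import *
for i in range(3): print(legangle(cloud(cams.capture("scene"))),get_state()["contact_force"])
```

```text
(43, np.float64(1.540604433366055), np.float64(0.1442604665884284)) [ 3.0209  1.9964 -0.1829]
(42, np.float64(1.5437913288329659), np.float64(0.1449604834826592)) [2.2443 1.2254 0.3432]
(40, np.float64(1.5430352654484096), np.float64(0.14536817613668895)) [ 2.5881  1.3407 -0.4257]
```

Call:
apply_moves([
  {"dp":[-0.0008,0.0001,0],"yaw":0},
  {"dp":[-0.0016,0.0002,0],"yaw":0},
  {"dp":[-0.0024,0.0003,0],"yaw":0},
  {"dp":[-0.003,0.0004,0],"yaw":0},
])

```text
time_s: 11.38
tcp_pos: [0.5159, -0.0464, 0.0708]
eef_rot: [-180.0, 0.0, -103.6]
contact_force: [2.6, 1.7, -1.1]
gripper_width: 0.0003
gripper_force: 1.2
```

Call:
apply_moves([
  {"dp":[-0.0005,0.0001,0],"yaw":0},
  {"dp":[-0.001,0.0002,0],"yaw":0},
  {"dp":[-0.0015,0.0003,0],"yaw":0},
])

```text
time_s: 11.63
tcp_pos: [0.5144, -0.0461, 0.0708]
eef_rot: [-180.0, 0.0, -103.6]
contact_force: [2.9, 0.9, 1.0]
gripper_width: 0.0007
gripper_force: 1.2
```

Call:
apply_moves([
  {"dp":[-0.0005,0.0001,0],"yaw":0},
  {"dp":[-0.001,0.0002,0],"yaw":0},
  {"dp":[-0.0015,0.0003,0],"yaw":0},
])

```text
time_s: 11.88
tcp_pos: [0.5129, -0.0458, 0.0708]
eef_rot: [-180.0, -0.0, -103.6]
contact_force: [3.2, 1.1, 0.3]
gripper_width: 0.0005
gripper_force: 1.2
```

Call:
apply_moves([
  {"dp":[-0.0005,0.0001,0],"yaw":0},
  {"dp":[-0.001,0.0002,0],"yaw":0},
  {"dp":[-0.0015,0.0003,0],"yaw":0},
])

```text
time_s: 12.13
tcp_pos: [0.5114, -0.0455, 0.0708]
eef_rot: [180.0, -0.0, -103.6]
contact_force: [3.2, 1.2, 0.9]
gripper_width: 0.0006
gripper_force: 1.2
```

Call:
apply_moves([
  {"dp":[-0.0005,0.0001,0],"yaw":0},
  {"dp":[-0.001,0.0002,0],"yaw":0},
  {"dp":[-0.0015,0.0003,0],"yaw":0},
])

```text
time_s: 12.38
tcp_pos: [0.5099, -0.0452, 0.0708]
eef_rot: [-180.0, 0.0, -103.6]
contact_force: [3.8, 1.6, 1.0]
gripper_width: 0.0005
gripper_force: 1.2
```

Call:
apply_moves([
  {"dp":[-0.0004,0.0001,0],"yaw":0},
  {"dp":[-0.0008,0.0002,0],"yaw":0},
  {"dp":[-0.0012,0.0003,0],"yaw":0},
])

```text
time_s: 12.63
tcp_pos: [0.5088, -0.0449, 0.0708]
eef_rot: [-180.0, 0.0, -103.6]
contact_force: [3.8, 1.9, 0.9]
gripper_width: 0.0002
gripper_force: 1.5
```

Call:
apply_moves([
  {"dp":[-0.0004,0.0001,0],"yaw":0},
  {"dp":[-0.0008,0.0002,0],"yaw":0},
  {"dp":[-0.0008,0.0002,0],"yaw":0},
])

```text
time_s: 12.88
tcp_pos: [0.5082, -0.0447, 0.0709]
eef_rot: [-180.0, 0.0, -103.6]
contact_force: [3.9, 0.5, -0.2]
gripper_width: 0.0003
gripper_force: 2.0
```

Call:
apply_moves([
  {"dp":[-0.0004,0.0001,0],"yaw":0},
  {"dp":[-0.0008,0.0002,0],"yaw":0},
  {"dp":[-0.0008,0.0002,0],"yaw":0},
])

```text
time_s: 13.13
tcp_pos: [0.5078, -0.0445, 0.0709]
eef_rot: [-179.9, 0.0, -103.6]
contact_force: [6.0, -0.1, -1.3]
gripper_width: 0.0006
gripper_force: 2.7
```

Call:
apply_moves([
  {"dp":[-0.0004,0.0001,0],"yaw":0},
  {"dp":[-0.0008,0.0002,0],"yaw":0},
  {"dp":[-0.0011,0.0003,0],"yaw":0},
  {"dp":[-0.0011,0.0003,0],"yaw":0},
])

```text
time_s: 13.47
tcp_pos: [0.5073, -0.0443, 0.071]
eef_rot: [-179.9, 0.0, -103.6]
contact_force: [9.0, -1.4, -3.5]
gripper_width: -0.0
gripper_force: 3.9
```

Call:
apply_moves([
  {"dp":[-0.0002,0,0],"yaw":0},
  {"dp":[-0.0002,0,0],"yaw":0},
  {"dp":[-0.0002,0,0],"yaw":0},
  {"dp":[-0.0002,0,0],"yaw":0},
  {"dp":[-0.0002,0,0],"yaw":0},
])

```text
time_s: 13.88
tcp_pos: [0.5072, -0.0443, 0.071]
eef_rot: [-179.9, 0.0, -103.6]
contact_force: [8.8, -0.9, -3.8]
gripper_width: 0.0004
gripper_force: 4.0
```

Run:
```python
from plant import get_state,cams
from h import *
c=cloud(cams.capture("scene"));s=get_state();print(legangle(c),s["contact_force"],s["tcp_pos"],plat(s["tcp_pos"],O),s["joints"])
```

```text
(35, np.float64(1.6418130960834152), np.float64(0.14243151130637086)) [ 7.9772 -1.6386 -3.3944] [ 0.5072 -0.0442  0.071 ] [-0.0742 -0.2445] [ 17.1793  13.0783 -30.7559   0.058  -46.0425 -30.7928]
```

Call:
apply_moves([
  {"dp":[0.002,-0.0005,0],"yaw":0},
  {"dp":[0.005,-0.001,0],"yaw":0},
  {"dp":[0.015,-0.0035,0],"yaw":0},
  {"dp":[0.03,-0.007,0],"yaw":0},
  {"dp":[0.03,-0.007,0.01],"yaw":0},
  {"dp":[0.03,-0.007,0.04],"yaw":0},
  {"dp":[0.03,-0.007,0.08],"yaw":0},
  {"dp":[0.03,-0.007,0.12],"yaw":0},
  {"dp":[0.03,-0.007,0.16],"yaw":0},
  {"dp":[0.03,-0.007,0.2],"yaw":0},
  {"dp":[0.03,-0.007,0.24],"yaw":0},
  {"dp":[0.03,-0.007,0.26],"yaw":0},
  {"dp":[0.03,-0.007,0.26],"yaw":0},
])

```text
time_s: 15.02
tcp_pos: [0.5374, -0.0517, 0.3367]
eef_rot: [-179.6, 0.1, -103.6]
contact_force: [0.3, 0.2, -0.2]
gripper_width: 0.0004
gripper_force: 0.0
```

Run:
```python
from plant import get_state,cams
from h import *
s=get_state();t=np.array(s["tcp_pos"]);print(legangle(cloud(cams.capture("scene"))),s["contact_force"],t)
for n in("scene","top"):
    C=cloud(cams.capture(n));q=plat(C,O);z=C[...,2]
    m=(abs(z-.1115)<.004)&(q[...,0]>-.13)&(q[...,0]<-.06)&(q[...,1]<-.14)&(q[...,1]>-.275);Q=q[m]
    if len(Q)>30: l=cv2.fitLine(Q.astype(np.float32),cv2.DIST_HUBER,0,.01,.01).ravel();print(n,len(Q),l,np.arctan2(abs(l[1]),-l[0]*np.sign(l[1])))
    r=plat(C,t[:2])*1000;m=(abs(r[...,0])<26)&(abs(r[...,1])<16)&(z>.2)&(z<.43)
    print("finger rel z",np.percentile((z[m]-t[2])*1000,[1,5,10,25,50]) if m.any() else 0)
```

```text
(105, np.float64(1.6329236116225665), np.float64(0.13950506562642095)) [ 0.3292  0.1502 -0.151 ] [ 0.5374 -0.0517  0.3367]
scene 396 [ 0.1194  0.9928 -0.0942 -0.1945] 1.6904688
finger rel z [16.1799 16.5934 17.2248 19.5172 23.1338]
finger rel z 0
```

Call:
apply_moves([
  {"dp":[0.005,0.03,0],"yaw":0},
  {"dp":[0.01,0.065,0],"yaw":0},
  {"dp":[0.016,0.1,0],"yaw":0},
  {"dp":[0.022,0.135,0],"yaw":0},
  {"dp":[0.028,0.17,0],"yaw":0},
  {"dp":[0.033,0.2,0],"yaw":0},
  {"dp":[0.0365,0.2225,0],"yaw":0},
  {"dp":[0.0365,0.2225,0],"yaw":0},
  {"dp":[0.0365,0.2225,-0.02],"yaw":0},
  {"dp":[0.0365,0.2225,-0.04],"yaw":0},
  {"dp":[0.0365,0.2225,-0.06],"yaw":0},
  {"dp":[0.0365,0.2225,-0.08],"yaw":0},
  {"dp":[0.0365,0.2225,-0.09],"yaw":0},
  {"dp":[0.0365,0.2225,-0.09],"yaw":0},
])

```text
time_s: 16.33
tcp_pos: [0.5705, 0.1701, 0.2371]
eef_rot: [179.7, -0.3, -103.6]
contact_force: [-0.7, -0.6, -0.6]
gripper_width: 0.0008
gripper_force: 0.0
```

Run:
```python
from plant import get_state,cams
from h import *
c=cams.capture("top");cv2.imwrite("pics/t6.png",cv2.resize(c["image"][110:290,110:310,::-1],None,fx=3,fy=3))
s=get_state();print(s["tcp_pos"],plat(s["tcp_pos"],O),s["contact_force"])
```

```text
[0.5715 0.1705 0.2392] [-0.0622 -0.0207] [-0.1768  0.4044  1.6872]
```

View pics/t6.png

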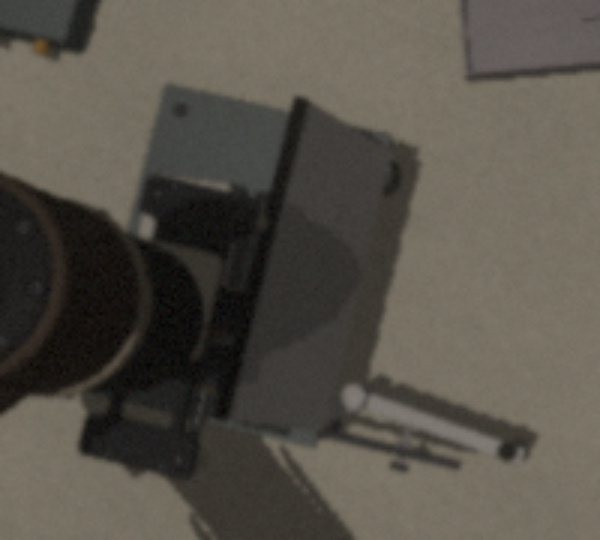

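The top crop shows the leg out against its screw, from the pin at (355,397) to its end at (515,452). The fingers sit behind the leaf's top edge at about (250,270), clear of the preamp.

Call:
apply_moves([
  {"dp":[-0.0009,-0.0039,0],"yaw":0},
  {"dp":[-0.0018,-0.0078,0],"yaw":0},
  {"dp":[-0.0026,-0.0107,0],"yaw":0},
  {"dp":[-0.0033,-0.0136,0],"yaw":0},
  {"dp":[-0.004,-0.0165,0],"yaw":0},
  {"dp":[-0.0047,-0.0194,0],"yaw":0},
  {"dp":[-0.0054,-0.0223,0],"yaw":0},
  {"dp":[-0.0061,-0.0252,0],"yaw":0},
  {"dp":[-0.0068,-0.0281,0],"yaw":0},
])

```text
time_s: 17.13
tcp_pos: [0.5661, 0.1434, 0.2414]
eef_rot: [-179.9, 0.1, -103.6]
contact_force: [1.1, 4.0, 2.6]
gripper_width: 0.0006
gripper_force: 1.9
```

Call:
apply_moves([
  {"dp":[-0.0009,-0.0039,0.001],"yaw":0},
  {"dp":[-0.0019,-0.0078,0.002],"yaw":0},
  {"dp":[-0.0028,-0.0117,0.003],"yaw":0},
  {"dp":[-0.0038,-0.0156,0.004],"yaw":0},
  {"dp":[-0.0047,-0.0194,0.005],"yaw":0},
  {"dp":[-0.0056,-0.0233,0.006],"yaw":0},
  {"dp":[-0.0066,-0.0272,0.007],"yaw":0},
  {"dp":[-0.0075,-0.0311,0.008],"yaw":0},
  {"dp":[-0.0085,-0.035,0.009],"yaw":0},
  {"dp":[-0.0094,-0.0389,0.01],"yaw":0},
  {"dp":[-0.0103,-0.0428,0.011],"yaw":0},
  {"dp":[-0.0113,-0.0467,0.012],"yaw":0},
])

```text
time_s: 18.13
tcp_pos: [0.5541, 0.0962, 0.2529]
eef_rot: [180.0, 0.0, -103.6]
contact_force: [1.1, 3.5, -1.8]
gripper_width: 0.0004
gripper_force: 1.3
```

Call:
apply_moves([
  {"dp":[-0.001,-0.0041,0],"yaw":0},
  {"dp":[-0.002,-0.0083,0],"yaw":0},
  {"dp":[-0.003,-0.0124,-0.0005],"yaw":0},
  {"dp":[-0.004,-0.0165,-0.001],"yaw":0},
  {"dp":[-0.005,-0.0207,-0.0017],"yaw":0},
  {"dp":[-0.006,-0.0248,-0.0026],"yaw":0},
  {"dp":[-0.007,-0.0289,-0.0036],"yaw":0},
  {"dp":[-0.008,-0.033,-0.0047],"yaw":0},
  {"dp":[-0.009,-0.0372,-0.006],"yaw":0},
  {"dp":[-0.01,-0.0413,-0.0074],"yaw":0},
  {"dp":[-0.011,-0.0454,-0.009],"yaw":0},
  {"dp":[-0.012,-0.0496,-0.0107],"yaw":0},
  {"dp":[-0.013,-0.0537,-0.0126],"yaw":0},
  {"dp":[-0.014,-0.0578,-0.0146],"yaw":0},
  {"dp":[-0.015,-0.062,-0.0168],"yaw":0},
  {"dp":[-0.016,-0.0661,-0.019],"yaw":0},
])

```text
time_s: 19.47
tcp_pos: [0.5381, 0.0299, 0.2336]
eef_rot: [-180.0, -0.0, -103.6]
contact_force: [0.2, 2.1, -1.5]
gripper_width: 0.0005
gripper_force: 1.0
```

Call:
apply_moves([
  {"dp":[-0.0009,-0.0037,-0.0022],"yaw":0},
  {"dp":[-0.0017,-0.0073,-0.0045],"yaw":0},
  {"dp":[-0.0026,-0.0107,-0.007],"yaw":0},
  {"dp":[-0.0034,-0.0141,-0.0096],"yaw":0},
  {"dp":[-0.0042,-0.0175,-0.0122],"yaw":0},
  {"dp":[-0.005,-0.0208,-0.015],"yaw":0},
  {"dp":[-0.0058,-0.024,-0.0178],"yaw":0},
  {"dp":[-0.0066,-0.0271,-0.0206],"yaw":0},
  {"dp":[-0.0073,-0.0301,-0.0235],"yaw":0},
  {"dp":[-0.008,-0.033,-0.0266],"yaw":0},
  {"dp":[-0.0087,-0.036,-0.0299],"yaw":0},
  {"dp":[-0.0094,-0.0388,-0.0332],"yaw":0},
  {"dp":[-0.01,-0.0414,-0.0366],"yaw":0},
  {"dp":[-0.0107,-0.044,-0.0401],"yaw":0},
  {"dp":[-0.0113,-0.0466,-0.0436],"yaw":0},
  {"dp":[-0.0118,-0.0489,-0.0472],"yaw":0},
  {"dp":[-0.0124,-0.0512,-0.0508],"yaw":0},
  {"dp":[-0.0129,-0.0534,-0.0546],"yaw":0},
])

```text
time_s: 20.97
tcp_pos: [0.5253, -0.0233, 0.1788]
eef_rot: [-180.0, -0.0, -103.6]
contact_force: [0.2, 0.8, 0.3]
gripper_width: 0.0004
gripper_force: 0.6
```

Call:
apply_moves([
  {"dp":[-0.0005,-0.0021,-0.0038],"yaw":0},
  {"dp":[-0.001,-0.004,-0.0077],"yaw":0},
  {"dp":[-0.0014,-0.0058,-0.0116],"yaw":0},
  {"dp":[-0.0019,-0.0077,-0.0156],"yaw":0},
  {"dp":[-0.0023,-0.0094,-0.0196],"yaw":0},
  {"dp":[-0.0026,-0.0108,-0.0237],"yaw":0},
  {"dp":[-0.003,-0.0122,-0.0278],"yaw":0},
  {"dp":[-0.0033,-0.0135,-0.0319],"yaw":0},
  {"dp":[-0.0035,-0.0146,-0.036],"yaw":0},
  {"dp":[-0.0038,-0.0157,-0.0402],"yaw":0},
  {"dp":[-0.004,-0.0165,-0.0445],"yaw":0},
  {"dp":[-0.0042,-0.0173,-0.0488],"yaw":0},
  {"dp":[-0.0043,-0.0179,-0.052],"yaw":0},
])

```text
time_s: 22.05
tcp_pos: [0.521, -0.041, 0.1266]
eef_rot: [180.0, -0.0, -103.6]
contact_force: [0.1, 1.4, 0.1]
gripper_width: 0.0001
gripper_force: 0.5
```

```bash
cat >> h.py <<'E'
def leafang(C):
    q=plat(C,O);z=C[...,2]
    m=(q[...,0]>-.03)&(q[...,0]<.11)&(q[...,1]<-.115)&(q[...,1]>-.255)&(z>.1)&(z<.2)&np.isfinite(z)
    Y=q[m][:,1];Z=z[m];k=np.polyfit(Y,Z,1)
    for _ in range(5):
        g=abs(Z-np.polyval(k,Y))<.004;k=np.polyfit(Y[g],Z[g],1)
    return g.sum(),np.degrees(np.arctan(-k[0])),np.polyval(k,-.1),np.polyval(k,-.25)
E
python3 - <<'E'
from plant import get_state,cams
from h import *
for n in("scene","top"): print(leafang(cloud(cams.capture(n))))
s=get_state();print(s["tcp_pos"],plat(s["tcp_pos"],O),s["contact_force"])
E
```

```text
(np.int64(3241), np.float64(7.936295088370178), np.float64(0.12253184217966381), np.float64(0.1434429206436116))
(np.int64(1979), np.float64(7.760501085241688), np.float64(0.12219975609369446), np.float64(0.1426418618229106))
[ 0.5205 -0.0412  0.1264] [-0.062  -0.2384] [-0.2923 -0.0395 -0.5965]
```

Call:
apply_moves([
  {"dp":[-0.0001,-0.0004,-0.003],"yaw":0},
  {"dp":[-0.0001,-0.0006,-0.006],"yaw":0},
  {"dp":[-0.0002,-0.0008,-0.009],"yaw":0},
  {"dp":[-0.0002,-0.001,-0.012],"yaw":0},
  {"dp":[-0.0003,-0.0011,-0.014],"yaw":0},
  {"dp":[-0.0003,-0.0012,-0.016],"yaw":0},
])

```text
time_s: 22.65
tcp_pos: [0.5207, -0.0422, 0.1109]
eef_rot: [180.0, -0.0, -103.6]
contact_force: [-0.3, -0.7, 1.1]
gripper_width: 0.0007
gripper_force: 0.5
```

Run:
```python
from plant import get_state,cams
from h import *
for n in("scene","top"): print(leafang(cloud(cams.capture(n))))
s=get_state();print(s["tcp_pos"],s["contact_force"])
```

```text
(np.int64(3283), np.float64(2.0197398021582504), np.float64(0.12208479764584942), np.float64(0.1273746553954689))
(np.int64(2009), np.float64(1.8593245641275533), np.float64(0.12205377720047769), np.float64(0.12692318695414712))
[ 0.5206 -0.0421  0.1108] [ 0.3839 -0.3865 -0.3693]
```

Call:
apply_moves([
  {"dp":[0,0,-0.001],"yaw":0},
  {"dp":[0,0,-0.002],"yaw":0},
  {"dp":[0,0,-0.003],"yaw":0},
])

```text
time_s: 23.0
tcp_pos: [0.5207, -0.0421, 0.1081]
eef_rot: [-180.0, 0.0, -103.6]
contact_force: [-0.3, -0.9, 1.1]
gripper_width: 0.0004
gripper_force: 0.5
```

Call:
apply_moves([
  {"dp":[0,0,-0.0005],"yaw":0},
  {"dp":[0,0,-0.001],"yaw":0},
])

```text
time_s: 23.17
tcp_pos: [0.5207, -0.0421, 0.1071]
eef_rot: [180.0, -0.0, -103.6]
contact_force: [-0.5, -0.6, 0.8]
gripper_width: 0.0006
gripper_force: 0.4
```

Call:
apply_moves([
  {"dp":[0,0,-0.0004],"yaw":0},
  {"dp":[0,0,-0.0007],"yaw":0},
  {"dp":[0,0,-0.0007],"yaw":0},
])

```text
time_s: 23.42
tcp_pos: [0.5207, -0.0421, 0.1064]
eef_rot: [180.0, -0.0, -103.6]
contact_force: [-0.1, -0.1, 0.5]
gripper_width: 0.0003
gripper_force: 0.1
```

Call:
apply_moves([
  {"dp":[0,0,-0.0003],"yaw":0},
  {"dp":[0,0,-0.0005],"yaw":0},
  {"dp":[0,0,-0.0005],"yaw":0},
])

```text
time_s: 23.67
tcp_pos: [0.5207, -0.0421, 0.1059]
eef_rot: [180.0, 0.0, -103.6]
contact_force: [-0.5, -0.5, 0.7]
gripper_width: 0.0005
gripper_force: 0.2
```

Run:
```python
from plant import get_state,cams
from h import *
for n in("scene","top"): print(leafang(cloud(cams.capture(n))))
s=get_state();print(s["tcp_pos"],s["contact_force"])
```

```text
(np.int64(3283), np.float64(0.09042613518826834), np.float64(0.12197214844607016), np.float64(0.12220888371095864))
(np.int64(2017), np.float64(0.32583540293107566), np.float64(0.12170860976702993), np.float64(0.12256165405321202))
[ 0.5207 -0.0421  0.1059] [-0.7247  0.4357  0.7885]
```

Call:
apply_moves([
  {"dp":[0,0,-0.0003],"yaw":0},
  {"dp":[0,0,-0.0004],"yaw":0},
  {"dp":[0,0,-0.0004],"yaw":0},
])

```text
time_s: 24.02
tcp_pos: [0.5207, -0.0421, 0.1055]
eef_rot: [180.0, 0.0, -103.6]
contact_force: [-0.5, -0.3, 0.7]
gripper_width: 0.0005
gripper_force: 0.3
```

Call:
apply_moves([
  {"dp":[0,0,-0.0003],"yaw":0},
  {"dp":[0,0,-0.0004],"yaw":0},
  {"dp":[0,0,-0.0004],"yaw":0},
])

```text
time_s: 24.27
tcp_pos: [0.5208, -0.0421, 0.1055]
eef_rot: [-180.0, 0.0, -103.6]
contact_force: [-2.0, -0.4, 4.6]
gripper_width: 0.0007
gripper_force: 2.4
```

Call:
apply_moves([
  {"dp":[0,0,-0.0002],"yaw":0},
  {"dp":[0,0,-0.0003],"yaw":0},
  {"dp":[0,0,-0.0003],"yaw":0},
])

```text
time_s: 24.52
tcp_pos: [0.5208, -0.0421, 0.1054]
eef_rot: [-180.0, 0.0, -103.6]
contact_force: [-4.0, 0.8, 7.3]
gripper_width: 0.0004
gripper_force: 3.8
```

Call:
apply_moves([
  {"dp":[0,0,-0.0002],"yaw":0},
  {"dp":[0,0,-0.0002],"yaw":0},
  {"dp":[0,0,-0.0002],"yaw":0},
  {"dp":[0,0,-0.0002],"yaw":0},
])

```text
time_s: 24.85
tcp_pos: [0.5208, -0.0421, 0.1054]
eef_rot: [-180.0, 0.0, -103.6]
contact_force: [-4.5, 0.9, 9.1]
gripper_width: 0.0001
gripper_force: 4.6
```

Call:
apply_moves([
  {"dp":[0,0,0.001],"yaw":0},
  {"dp":[0,0,0.003],"yaw":0},
  {"dp":[0,0,0.01],"yaw":0},
  {"dp":[0,0,0.03],"yaw":0},
  {"dp":[0,0,0.06],"yaw":0},
  {"dp":[0,0,0.1],"yaw":0},
  {"dp":[0,0,0.14],"yaw":0},
  {"dp":[0,0,0.15],"yaw":0},
  {"dp":[0,0,0.15],"yaw":0},
  {"dp":[0,0,0.15],"yaw":0},
])

```text
time_s: 25.68
tcp_pos: [0.5211, -0.0419, 0.2557]
eef_rot: [-179.9, 0.1, -103.6]
contact_force: [-0.0, 0.5, -0.5]
gripper_width: 0.0007
gripper_force: 0.0
```

Run:
```python
from plant import get_state,cams
from h import *
for n in("scene","top"):
    c=cams.capture(n);C=cloud(c);print(leafang(C))
    if n=="scene": print(legangle(C));cv2.imwrite("pics/s8.png",c["image"][:,:,::-1])
s=get_state();print(s["tcp_pos"],s["contact_force"])
```

```text
(np.int64(3598), np.float64(-0.056308548797937945), np.float64(0.12195585400421087), np.float64(0.12180843852071956))
(59, np.float64(1.6375736845882858), np.float64(0.1441924509981713))
(np.int64(1432), np.float64(-0.0769462116422011), np.float64(0.12194204646931878), np.float64(0.12174060163719928))
[ 0.5201 -0.0421  0.2538] [-0.3295 -0.0536 -0.3115]
```

View pics/s8.png

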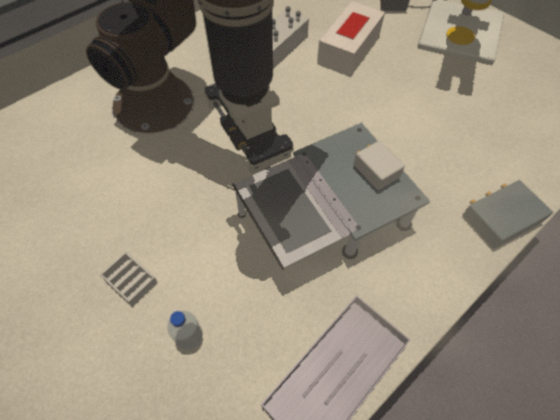

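The leaf (corners around (237,187) and (285,262)) lies level on the leg, whose foot shows at (240,208). The preamp (380,163), flask and slide box are where they started, and the arm is clear. I'll hand in.

```bash
python3 -c "
from plant import r
print(r.close_job())"
```

```text
the job is handed in; nothing more can be done
None
```

The job is handed in: the leg is out against its stop screw at about 1.65 rad after a press of about 9 N, and the leaf lies level on it to within 0.1° by the depth camera, pressed down with about 10 N. The preamp, flask and slide box look unmoved in the last picture. I could not measure the force left at the screw or between leaf and leg after letting go, and no verdict came back.

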